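# Pack up the footless corner of a display riser

## Task

The wooden display riser on this market stall has lost the plastic foot from one leg, so that corner hangs clear of the table. Lay plywood packers flat under that leg, one on another, until the wedge can take up what is left, then push the wedge in on top of them, thin end first and past the middle of the leg, until you feel it bear firmly; do not jack the riser up off its other feet or disturb the goods. Finish still gripping the wedge and holding it there, pushed home.

Things in the scene. Friction and masses are not known exactly. Their poses are not given: they have to be found in the camera images.
- leg_end (a point): centre of the bare square underside (45 x 45 mm) of the leg that lost its foot; its height is the gap above the table, 20 to 33 mm, different each time. Axes are the riser's: z up, y along its length from this leg towards the far end, x across. The leg's outer face looks to -y, with free table before it; the top overhangs that face by 10 mm
- footless_leg: that same leg, a wooden post 45 x 45 x 105 mm, part of the riser; origin and axes as leg_end. The riser is a low wooden bench: top 200 x 380 mm, 18 mm thick, its upper face 123 mm above leg_end; the other leg at this end stands 90 mm clear on the -x side, the next along y 270 mm clear. Three legs stand on black plastic feet
- riser (a joint): how far the riser is tipped up, rad: 0 as it stands on its three feet by its weight, growing as the footless leg is jacked up about the two feet at the far end, 315 mm away (0.01 lifts the leg 3 mm); it takes about 20 N of lift at the leg
- packer_a_mid (a point): centre of a loose flat plywood packer, 180 x 36 x 8 mm, lying on the table; x along its length, z up, half-way up its thickness; both ends alike
- packer_b_mid (a point): centre of the second plywood packer, the same as the first
- wedge_mid (a point): centre of a loose hardwood wedge, 190 mm long, 44 mm wide, lying flat on the table; half-way along and 9.5 mm above its flat underside. x points along it to the thin end, z up. From the thin end, 3 mm thick, it rises evenly to 19 mm over the first 100 mm; the other 90 mm (the tail) is 19 mm thick with a level top
- packer_a: the first packer, origin at the middle of its underside as it first lies
- packer_b: the second packer, likewise
- wedge: the wedge, origin at the middle of its underside
- canister_small: small red canister with a knobbed lid, 71 mm across, 103 mm tall, origin at the middle of its base; leave alone
- canister_tall: larger orange canister with a knobbed lid, 93 mm across, 133 mm tall, origin at the middle of its base; leave alone
- vase: terracotta vase, 68 mm across, 105 mm tall, origin at the middle of its base; leave alone
- bowl: blue bowl, 120 mm across, 55 mm tall, origin at the middle of its base; leave alone
- egg_cup: dark wooden egg cup, 46 mm across, 60 mm tall, origin at the middle of its base; leave alone
- tea_tin: white tin with a wooden lid, 75 mm across, 123 mm tall, standing on the riser, origin at the middle of its base; leave alone
- goblet: white cup without handle, 68 mm across, 75 mm tall, standing on the riser, origin at the middle of its base; leave alone
Not all that is in view belongs to the job. Leave any orange or yellow look-alike of the packer_b alone.

How it is judged:
By the outcome, as a careful person would: the job done as asked, in the order asked, and still so for the second after the job is handed in, while the arm keeps its last pose, push and grip.
It also fails if it takes over 72 s, if anything falls off the work surface, if the arm or the gripper's body presses on something with over 40 N, if the wrist force passes 120 N, or if a joint passes its speed limit or range.

## Robot

A 6-joint arm with a two-finger parallel gripper is mounted at the origin on the work surface. World frame = base frame: x ahead of the robot, y to its left, z up, the work surface at z = 0. Lengths are in m, angles in rad, forces in N, time in s.
With the tool pointing down it reaches from about 0.275 to 0.725 m from the base axis. Payload 5.6 kg.
Tool frame: the origin (TCP) lies midway between the tips of the shut fingers; the grasp point (between the pads) lies 19 mm behind it (grip_depth is the distance from the TCP to the grasp point, in m); x points along the fingers, y is the direction in which the jaws open and shut, and the axes are right-handed (so a half turn about x gives the same grasp; the last joint's range is limited). The gripper opens to 85 mm and grips with 20 to 120 N. Pads are 22 mm wide; open, the fingers measure 114 mm over their backs; the gripper's body (76 mm by 85 mm) begins 54 mm behind the grasp point. The pads swing forward as they close: fully open they stand 13 mm farther back than shut.
Start: joints at [-0.881, 0.255, 0.108, 0, -1.424, -0.285], TCP at [0.217, -0.506, 0.197] pointing down, gripper open.
Joint ranges: [-2.95, 2.95], [-1.21, 1.97], [-1.09, 1.5], [-2.87, 1.71], [-2.94, -0.07], [-3.05, 3.05]. Speed limits (rad/s): [2.57, 2.57, 3.14, 3.14, 3.14, 3.14].

## Interface

Orientations are given as a rotation vector (axis times angle).
In Python, from plant import * gives the robot as it stands. Calls block until the motion is done:
- reach(position, orientation): joint-space move of the TCP to a pose.
- line_to(position, orientation=None, feed=0.15): straight line of the TCP; orientation=None keeps the orientation; feed is the mean speed in m/s.
- move_j(angles): joint-space move.
- set_gripper(opening): finger opening in m; the grip force is fixed at half the most; returns when the fingers have stopped.
- dwell(seconds).
- solve_ik(position, orientation): joint angles nearest the present ones, or None.
- get_image(name): name is "side" or "top"; returns (picture, depth): 384x512x3 uint8, red, green, blue; 384x512 float32, m along the optical axis (not along the pixel's ray), 0 where there is no reading.
- camera_model(name): a dict with "mtx" (3x3 intrinsics, pixels), "eye" and "rotation" of the camera in the world. Camera axes: x right, y down, z forward; pixel columns grow to the right and rows downward; lengths in m; the calibration is good to about 2 mm. A picture is of the moment at which its call begins. camera_model takes no time and is no camera call.
A pose or a line that the arm cannot do raises Unreachable and nothing moves.
- finish_job(): hands the job in, once; it reports no verdict.
Readings, each from a call of its own:
- current_time(): time.
- current_joint_pos(): joint angles.
- current_joint_vel(): joint speeds.
- current_joint_torque(): joint torques, N m.
- current_tool_pos(): TCP position.
- current_orientation(): TCP orientation.
- current_wrist_force(): force on the tool from outside, world axes, zero at the start.
- current_torque(): the same for the moment, N m.
- current_gripper_width(): finger opening in m.
Only numpy, scipy, OpenCV 4.12 (cv2) and the standard library are available. Lean on these libraries where they do the work, as an engineer would, in place of code of your own. Each camera call takes 0.05 s, during which the arm holds its last target. There are 200 camera calls.

## Working session

There is one attempt and no reset: what is moved stays moved. The work goes in short steps, each a Python script; the robot and the scene stay as the last script left them, time stands still between calls to the robot, and variables do not carry over. Pictures are saved under pics/ and viewed, about 8 in all and at most 12, crops included, and the job is handed in when it is done.

```bash
ls; mkdir -p pics; python3 - <<'E'
from plant import *
import cv2,numpy as np
for n in("side","top"):
    p,d=get_image(n); cv2.imwrite(f"pics/{n}0.png",p[:,:,::-1]); np.savez(f"pics/{n}0.npz",p=p,d=d)
    m=camera_model(n); print(n,m)
print(current_time(),current_orientation(),current_gripper_width())
E
```

```text
pics
side {'mtx': array([[381.63486462,   0.        , 255.38368824],
       [  0.        , 381.63486462, 192.14842694],
       [  0.        ,   0.        ,   1.        ]]), 'eye': array([ 0.35629589, -1.12213906,  0.80823658]), 'rotation': array([-2.08614826,  0.17263227, -0.09404636])}
top {'mtx': array([[346.50107188,   0.        , 263.64022987],
       [  0.        , 346.50107188, 196.1270628 ],
       [  0.        ,   0.        ,   1.        ]]), 'eye': array([0.28933054, 0.03633498, 1.55947495]), 'rotation': array([-2.12462075,  2.15444279, -0.16918626])}
0.1 [-0.31621745  1.54778782  0.31877363] 0.08577944833678482
```

View pics/top0.png

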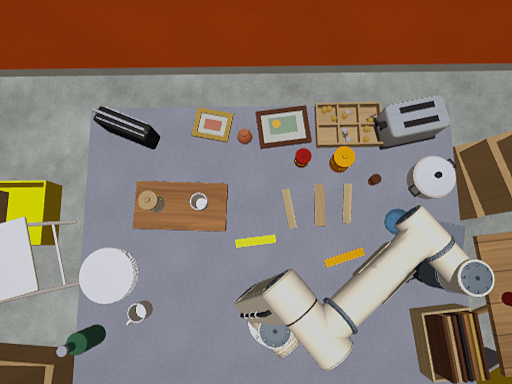

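View pics/side0.png

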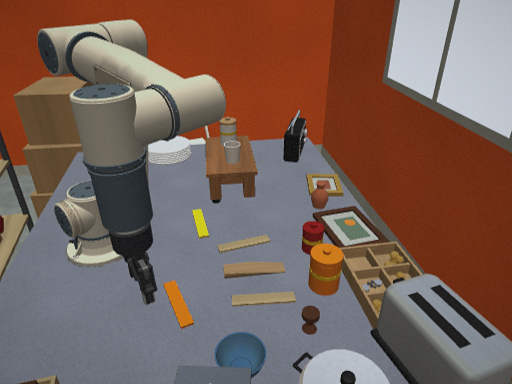

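```bash
cat > h.py <<'E'
import numpy as np,cv2
from scipy.spatial.transform import Rotation as R
from plant import *
def cam(n):
    m=camera_model(n); return m['mtx'],np.array(m['eye']),R.from_rotvec(m['rotation']).as_matrix()
def ray(n,uv,z):
    K,e,M=cam(n); uv=np.atleast_2d(uv).astype(float)
    d=np.c_[uv,np.ones(len(uv))]@np.linalg.inv(K).T@M.T
    return e+d*((z-e[2])/d[:,2])[:,None]
def cloud(n,d):
    K,e,M=cam(n); v,u=np.mgrid[:d.shape[0],:d.shape[1]]
    c=np.stack([u,v,np.ones_like(u)],-1)@np.linalg.inv(K).T*d[...,None]
    return c@M.T+e
def proj(n,P):
    K,e,M=cam(n); c=(np.atleast_2d(P)-e)@M; q=c@K.T; return q[:,:2]/q[:,2:]
E
python3 - <<'E'
from h import *
np.set_printoptions(precision=4,suppress=True)
a=np.load('pics/top0.npz'); b=np.load('pics/side0.npz')
for n,f in(('top',a),('side',b)):
    C=cloud(n,f['d']); hsv=cv2.cvtColor(f['p'],cv2.COLOR_RGB2HSV)
    m=((hsv[...,1]>60)&(hsv[...,0]>8)&(hsv[...,0]<26)&(hsv[...,2]>60)&(C[...,2]>-.01)&(C[...,2]<.25)).astype('uint8')
    k,L,s,c=cv2.connectedComponentsWithStats(m)
    for i in range(1,k):
        if s[i,4]>200:
            q=np.argwhere(L==i)[:,::-1].astype('f4'); P=C[L==i]; z=np.median(P[:,2])
            bx=cv2.boxPoints(cv2.minAreaRect(q)); W=ray(n,bx,z)
            print(n,s[i],c[i],'z',z,np.percentile(P[:,2],[5,95]),'ctr',W.mean(0)[:2],'sides',np.linalg.norm(W[1]-W[0]),np.linalg.norm(W[2]-W[1]),'col',f['p'][L==i].mean(0))
c1=cv2.resize(a['p'][165:265,225:375],(600,400),interpolation=cv2.INTER_CUBIC)
c2=cv2.resize(b['p'][110:210,180:280],(400,400),interpolation=cv2.INTER_CUBIC)
c3=cv2.resize(b['p'][225:315,205:305],(400,360),interpolation=cv2.INTER_CUBIC)
im=np.zeros((600,800,3),'uint8'); im[:300,:450]=cv2.resize(c1,(450,300)); im[:300,450:750]=cv2.resize(c2,(300,300)); im[300:,:333]=cv2.resize(c3,(333,300))
im[300:,340:790]=cv2.resize(a['p'][165:245,120:240],(450,300),interpolation=cv2.INTER_CUBIC)
cv2.imwrite('pics/c1.png',im[:,:,::-1])
E
```

```text
top [ 315  102   69   70 3147] [345.6695 129.3305] z 0.026905299059424292 [0.0036 0.1214] ctr [ 0.8074 -0.3628] sides 0.3168517401170334 0.3290089525679608 col [154.8071 123.6266  73.6374]
top [192 107  41  35 538] [212.1599 124.1617] z 0.019012934922883806 [0.0114 0.0254] ctr [0.8777 0.2694] sides 0.14289610523898844 0.17308472522051008 col [162.8755 133.5874  63.6227]
top [256 106  55  42 598] [283.6605 127.1204] z 0.019862586628761836 [0.014  0.0259] ctr [ 0.8613 -0.0621] sides 0.237992767331929 0.17730309452802714 col [84.2676 47.5234 29.3997]
top [ 133  181   95   50 3739] [182.1511 206.4325] z 0.14361976645357521 [0.1382 0.1491] ctr [0.4806 0.3793] sides 0.19857951509701102 0.38926470977237854 col [148.0128 102.9396  64.2049]
top [314 185  11  41 402] [319.2363 205.2189] z 0.016375237098642192 [0.0034 0.0236] ctr [ 0.4914 -0.2151] sides 0.04445176932309636 0.1824424754755568 col [171.1418 142.791  103.4428]
top [343 184   9  39 300] [346.8367 202.9967] z 0.007532572700468698 [0.0022 0.0134] ctr [ 0.4998 -0.3423] sides 0.03646957088550841 0.17351021107545228 col [175.22   156.49
[... 2098 characters left out ...]
 0.007117794865387772 [0.004  0.0101] ctr [ 0.4824 -0.082 ] sides 0.18579211082783945 0.04435788514268884 col [154.2291 137.3342 102.1348]
side [224 262  61  16 738] [251.832  268.5583] z 0.015033891165996183 [0.0041 0.02  ] ctr [ 0.4959 -0.2226] sides 0.19197563483081284 0.06281970368838505 col [143.2182 118.7425  85.7263]
side [163 280  31  48 648] [178.2346 304.0864] z 0.0075551118006374485 [0.0045 0.0101] ctr [ 0.2637 -0.32  ] sides 0.041534902750504435 0.18996868767206074 col [197.7377 115.8657  26.2392]
side [232 292  64  14 649] [262.8074 298.5347] z 0.007655090493065342 [0.0041 0.0101] ctr [ 0.5033 -0.3459] sides 0.18291349276821833 0.0421297785789032 col [154.7257 137.9877 102.6364]
```

View pics/c1.png

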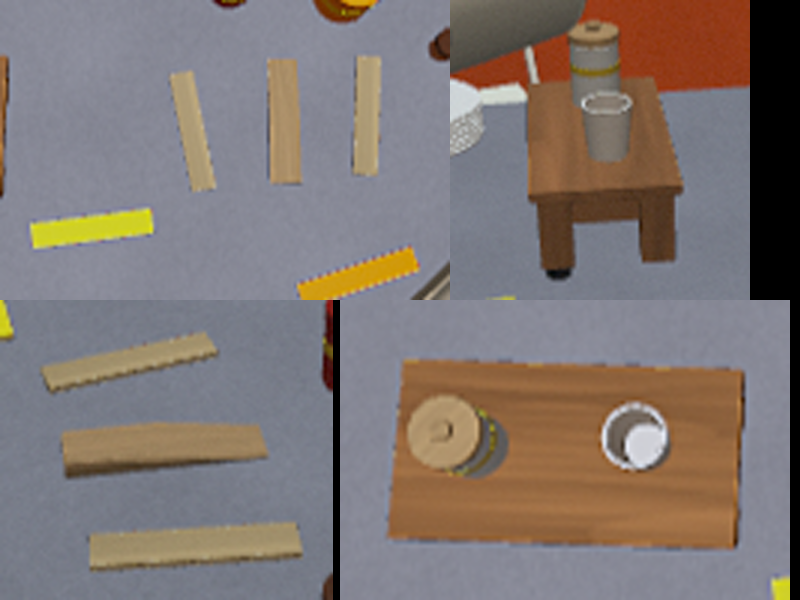

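```bash
python3 - <<'E'
from h import *
np.set_printoptions(precision=4,suppress=True)
a=np.load('pics/top0.npz'); b=np.load('pics/side0.npz')
Ct=cloud('top',a['d']); Cs=cloud('side',b['d'])
print('table z top near strips',np.median(Ct[175:235,235:280][...,2]),np.median(Ct[235:260,150:220][...,2]),'side',np.median(Cs[200:230,215:240][...,2]))
hsv=cv2.cvtColor(a['p'],cv2.COLOR_RGB2HSV)
m=(hsv[...,1]>60)&(hsv[...,0]>5)&(hsv[...,0]<26)&(np.abs(Ct[...,2]-.1436)<.02); m[:175]=0;m[240:]=0;m[:,:125]=0;m[:,235:]=0
z=np.median(Ct[m][:,2]); print('top z',z, 'side top z',np.median(Cs[145:165,215:222][...,2]),np.median(Cs[160:168,212:248][...,2]))
q=np.argwhere(m)[:,::-1].astype('f4'); bx=cv2.boxPoints(cv2.minAreaRect(q)); W=ray('top',bx,.144)
print(bx,W,sep='\n')
# edges fit: right column (near end) and bottom/top rows
f=lambda p:cv2.fitLine(np.array(p,'f4'),cv2.DIST_HUBER,0,.01,.01).ravel()
for nm,p in(('near end',[(np.where(m[r])[0].max()+.5,r) for r in range(186,226)]),('bottom',[(c,np.where(m[:,c])[0].max()+.5) for c in range(140,222)]),('topedge',[(c,np.where(m[:,c])[0].min()-.5) for c in range(140,222)])):
    l=f(p); P=ray('top',[l[2:]-l[:2]*15,l[2:]+l[:2]*15],.144); print(nm,P[:,:2].ravel(),'dir',np.degrees(np.arctan2(*(P[1]-P[0])[[1,0]])))
# wedge thickness profile
for n,C,f2,rg in(('side',Cs,b,(slice(262,279),slice(224,286))),):
    P=C[rg].reshape(-1,3); h=cv2.cvtColor(f2['p'],cv2.COLOR_RGB2HSV)[rg].reshape(-1,3); P=P[(h[:,1]>60)&(h[:,0]>8)&(h[:,0]<26)]
    for x in np.arange(.4,.6,.02):
        s=P[abs(P[:,0]-x)<.01]; 
        if len(s): print('wedge x',round(x,2),np.percentile(s[:,2],90),s[:,1].min(),s[:,1].max())
c=b['p'][160:212,200:272]; cv2.imwrite('pics/leg.png',cv2.resize(c,None,fx=11,fy=11,interpolation=cv2.INTER_NEAREST)[:,:,::-1])
E
```

```text
table z top near strips 0.00014808081935901996 1.9475055913598105e-05 side -0.0007435313450193104
top z 0.1435933157447764 side top z 0.1424352240333746 0.1431511096688765
[[132.6973 228.1402]
 [134.1213 180.4364]
 [227.2324 183.2159]
 [225.8084 230.9197]]
[[0.3894 0.57   0.144 ]
 [0.5878 0.573  0.144 ]
 [0.5706 0.185  0.144 ]
 [0.3728 0.1903 0.144 ]]
near end [0.4129 0.1918 0.5372 0.1862] dir -2.5770333449531826
bottom [0.3838 0.4361 0.3783 0.3138] dir -92.60461065809183
topedge [0.5837 0.4692 0.5783 0.3442] dir -92.48600575413363
wedge x 0.4 0.019670656975741496 -0.24190089093699274 -0.198641661418274
wedge x 0.42 0.019725124908117755 -0.24199748125824594 -0.1724222877274909
wedge x 0.44 0.020094172644034503 -0.24195726581075405 -0.17207384512614798
wedge x 0.46 0.01987988655959496 -0.2440046786506117 -0.19539256875727795
wedge x 0.48 0.02008073421377371 -0.24434439144363873 -0.17346197052808277
wedge x 0.5 0.018617625720954732 -0.24329650739724074 -0.1955501613596935
wedge x 0.52 0.01654570422286614 -0.2433857349305838 -0.19600194399884774
wedge x 0.54 0.01230461525585098 -0.24333031272805583 -0.19434833789828332
wedge x 0.56 0.009874003227348794 -0.2467085055695727 -0.18512780944161056
wedge x 0.58 0.006513643404618297 -0.2440267662355743 -0.19758108469637625
```

View pics/leg.png

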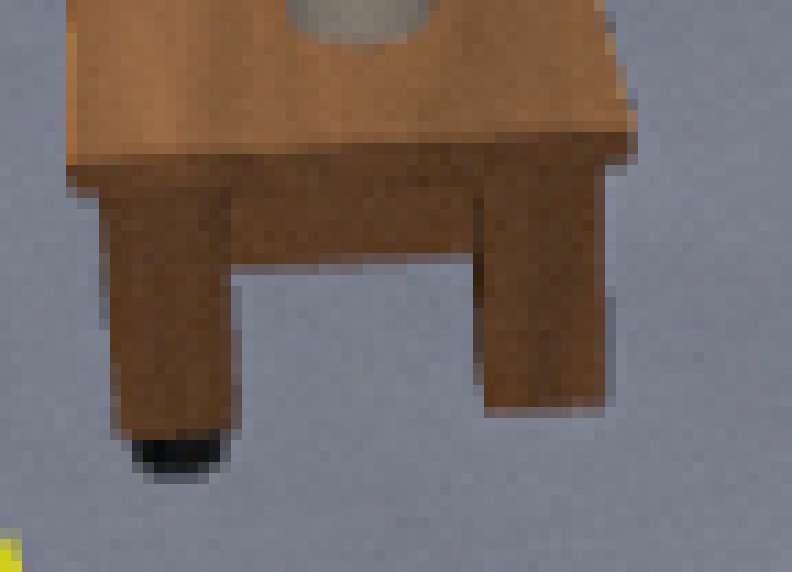

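```bash
python3 - <<'E'
from h import *
np.set_printoptions(precision=4,suppress=True)
print('leg bottom L/R',ray('side',[[243.6,197.2],[254.9,197.2]],.0205))
print('top front edge',ray('side',[[205.7,174.3],[257.4,171.6]],.1435))
print('wood end left leg',ray('side',[[210.6,199.2],[221.3,199.2]],.0205),'foot bottom',ray('side',[[216,202.9]],0))
# expected rows for given g
for g in(.0205,.024):
    ex=np.array([.999,-.0436,0]);ey=np.array([.0436,.999,0])
    for y0 in(.185,.189):
        C=np.array([.5714,y0,g]); L=C-ex*.0325+ey*.0325
        print(g,y0,proj('side',[L-ex*.0225-ey*.0225,L+ex*.0225-ey*.0225]).ravel(),'top edge',proj('side',[C+[0,0,.123],C-ex*.2+[0,0,.123]]).ravel(),'topcam',proj('top',[C+[0,0,.123]]).ravel())
print('strip angles')
a=np.load('pics/top0.npz');b=np.load('pics/side0.npz')
for n,f,cs in(('top',a,[(289,208,.008),(319,205,.014),(347,203,.008)]),('side',b,[(243,243,.008),(252,268,.014),(263,298,.008)])):
    hsv=cv2.cvtColor(f['p'],cv2.COLOR_RGB2HSV); m=((hsv[...,1]>60)&(hsv[...,0]>8)&(hsv[...,0]<26)).astype('uint8'); _,L=cv2.connectedComponents(m)
    for u,v,z in cs:
        q=np.argwhere(L==L[v,u])[:,::-1]; W=ray(n,q,z)[:,:2].astype('f4'); r=cv2.minAreaRect(W*1000); l=cv2.fitLine(W,2,0,.01,.01).ravel()
        print(n,r,'pca',np.degrees(np.arctan2(l[1],l[0])),l[2:])
E
```

```text
leg bottom L/R [[0.5215 0.2001 0.0205]
 [0.5667 0.1923 0.0205]]
top front edge [[0.3764 0.188  0.1435]
 [0.5745 0.177  0.1435]]
wood end left leg [[0.3885 0.2069 0.0205]
 [0.431  0.1996 0.0205]] foot bottom [[0.4092 0.2084 0.    ]]
0.0205 0.185 [242.56   197.6308 253.6078 196.9186] top edge [256.2574 170.7419 204.3509 173.7289] topcam [227.2436 183.0476]
0.0205 0.189 [242.4286 197.1347 253.4524 196.4254] top edge [256.0887 170.2864 204.3013 173.26  ] topcam [226.2827 183.0608]
0.024 0.185 [242.5418 196.886  253.6021 196.1751] top edge [256.2546 169.933  204.286  172.9123] topcam [227.1556 182.884 ]
0.024 0.189 [242.4104 196.3909 253.4466 195.683 ] top edge [256.0857 169.4787 204.2365 172.4448] topcam [226.1924 182.8973]
strip angles
top ((478.4727783203125, -77.66310119628906), (175.8943328857422, 35.08339309692383), 10.742644309997559) pca 9.936757 [ 0.4781 -0.0776]
top ((491.6542053222656, -215.52542114257812), (44.19611358642578, 181.78419494628906), 89.72242736816406) pca -0.7221909 [ 0.4901 -0.2153]
top ((499.710693359375, -342.1557312011719), (36.147212982177734, 174.87100219726562), 86.94104766845703) pca -5.049773 [ 0.4992 -0.3414]
side ((481.7751159667969, -83.1561050415039), (178.5519561767578, 42.40190887451172), 10.000354766845703) pca 9.992651 [ 0.4805 -0.0849]
side ((494.80078125, -221.42189025878906), (61.57255935668945, 185.3212127685547), 88.56005859375) pca -3.9543812 [ 0.4895 -0.2236]
side ((502.54962158203125, -346.19525146484375), (41.413265228271484, 177.6503448486328), 85.29667663574219) pca -4.738686 [ 0.5015 -0.3472]
```

```bash
cat >> h.py <<'E'
def ori(deg):
    t=np.radians(deg); X=np.array([0,0,-1.]); Y=np.array([np.cos(t),np.sin(t),0]); return R.from_matrix(np.c_[X,Y,np.cross(X,Y)]).as_rotvec()
def st(s=''): print(s,'t',round(current_time(),2),'p',np.round(current_tool_pos(),4),'F',np.round(current_wrist_force(),2),'w',round(current_gripper_width(),4))
EX=np.array([.999,-.0436,0]); EY=np.array([.0436,.999,0]); LEG=np.array([.542,.2165,0])
def down(lim,fmax=3,step=.001):
    p=np.array(current_tool_pos()); f0=current_wrist_force()[2]
    while p[2]>lim:
        p[2]-=step; line_to(p,feed=.03)
        if current_wrist_force()[2]-f0>fmax: st('touch'); return True
    return False
E
python3 - <<'E'
from h import *
np.set_printoptions(precision=3,suppress=True)
print(R.from_rotvec(current_orientation()).as_matrix())
for p,d in(([.4495,-.0842],100),([.54,.12],177.5),([.45,-.217],89),([.54,.12],179),([.53,.03],177.5)):
    for k in(0,-180): print(p,d+k,solve_ik([*p,.01],ori(d+k)),solve_ik([*p,.12],ori(d+k)))
E
```

```text
[[-0.001 -0.394  0.919]
 [ 0.002  0.919  0.394]
 [-1.     0.002 -0.   ]]
[0.4495, -0.0842] 100 [ 0.159  0.226 -0.445  0.    -0.899 -1.555] [ 0.159  0.113 -0.269  0.    -1.189 -1.555]
[0.4495, -0.0842] -80 [ 0.159  0.226 -0.445  0.    -0.899  1.586] [ 0.159  0.113 -0.269  0.    -1.189  1.586]
[0.54, 0.12] 177.5 [ 0.502  0.391 -0.2    0.    -0.98  -0.545] [ 0.502  0.296 -0.034  0.    -1.241 -0.545]
[0.54, 0.12] -2.5 [ 0.502  0.391 -0.2    0.    -0.98   2.596] [ 0.502  0.296 -0.034  0.    -1.241  2.596]
[0.45, -0.217] 89 [-0.135  0.3   -0.341  0.    -0.931 -1.453] [-0.135  0.194 -0.17   0.    -1.207 -1.453]
[0.45, -0.217] -91 [-0.135  0.3   -0.341 -0.    -0.931  1.688] [-0.135  0.194 -0.17  -0.    -1.207  1.688]
[0.54, 0.12] 179 [ 0.502  0.391 -0.2    0.    -0.98  -0.519] [ 0.502  0.296 -0.034  0.    -1.241 -0.519]
[0.54, 0.12] -1 [ 0.502  0.391 -0.2   -0.    -0.98   2.623] [ 0.502  0.296 -0.034 -0.    -1.241  2.623]
[0.53, 0.03] 177.5 [ 0.352  0.353 -0.26   0.    -0.958 -0.395] [ 0.352  0.254 -0.092  0.    -1.225 -0.395]
[0.53, 0.03] -2.5 [ 0.352  0.353 -0.26   0.    -0.958  2.746] [ 0.352  0.254 -0.092  0.    -1.225  2.746]
```

```bash
python3 - <<'E'
from h import *
t=np.radians(10); g=np.array([.480,-.080])-.03*np.array([np.cos(t),np.sin(t)])
reach([*g,.13],ori(100)); set_gripper(.055); line_to([*g,.006]); st('low')
down(-.008); p=np.array(current_tool_pos()); p[2]+=.0015; line_to(p); set_gripper(.0); st('closed')
p[2]=.06; line_to(p); st('lift')
for n in('side','top'):
    q,d=get_image(n); np.savez(f'pics/{n}1.npz',p=q,d=d)
    c=q[100:320,150:350] if n=='side' else q[140:280,200:330]
    cv2.imwrite(f'pics/{n}1.png',cv2.resize(c,(400,int(400*c.shape[0]/c.shape[1])),interpolation=cv2.INTER_CUBIC)[:,:,::-1])
a,b=cv2.imread('pics/side1.png'),cv2.imread('pics/top1.png'); im=np.zeros((440,800,3),'uint8'); im[:a.shape[0],:400]=a; im[:b.shape[0],400:]=b; cv2.imwrite('pics/v1.png',im)
E
```

```text
low t 3.25 p [ 0.4512 -0.0852  0.0067] F [ 0.17  0.46 -0.07] w 0.0553
closed t 7.82 p [ 0.4512 -0.0852 -0.0068] F [0.32 0.07 0.19] w -0.0001
lift t 8.41 p [ 0.4506 -0.0851  0.0593] F [-0.13  0.03 -0.69] w -0.0002
```

View pics/v1.png

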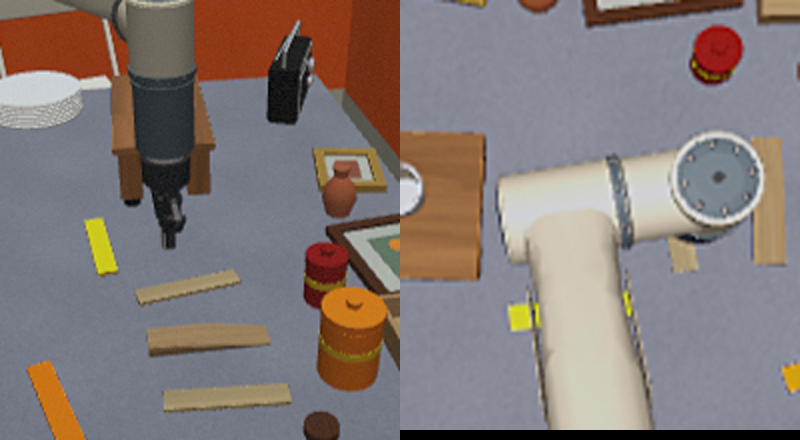

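```bash
python3 - <<'E'
from h import *
np.set_printoptions(precision=4,suppress=True)
print(proj('side',[[.4506,-.0851,.0593]]),proj('top',[[.4506,-.0851,.0593]]),proj('side',[[.4512,-.0852,0]]))
b=np.load('pics/side1.npz'); C=cloud('side',b['d'])
for v in range(195,232,3): print(v,C[v,228:244:3].round(3).tolist())
hsv=cv2.cvtColor(b['p'],cv2.COLOR_RGB2HSV); m=((hsv[...,1]>60)&(hsv[...,0]>8)&(hsv[...,0]<26)).astype('uint8'); _,L=cv2.connectedComponents(m)
W=ray('side',np.argwhere(L==L[243,243])[:,::-1],.008)[:,:2].astype('f4'); print(cv2.minAreaRect(W*1000)); st()
E
```

```text
[[233.897  231.9151]] [[291.298  213.2131]] [[234.6354 246.0734]]
195 [[0.434, -0.121, 0.224], [0.443, -0.121, 0.223], [0.452, -0.122, 0.223], [0.461, -0.123, 0.223], [0.514, 0.26, -0.003], [0.526, 0.254, -0.0]]
198 [[0.437, -0.081, 0.19], [0.444, -0.101, 0.201], [0.451, -0.126, 0.215], [0.461, -0.125, 0.213], [0.472, -0.103, 0.199], [0.522, 0.225, 0.002]]
201 [[0.435, -0.099, 0.19], [0.443, -0.108, 0.194], [0.451, -0.129, 0.206], [0.46, -0.125, 0.203], [0.472, -0.106, 0.19], [0.52, 0.207, -0.002]]
204 [[0.435, -0.084, 0.17], [0.443, -0.106, 0.182], [0.451, -0.124, 0.192], [0.459, -0.13, 0.195], [0.471, -0.105, 0.179], [0.516, 0.18, 0.001]]
207 [[0.436, -0.065, 0.147], [0.443, -0.105, 0.171], [0.451, -0.113, 0.174], [0.458, -0.14, 0.19], [0.472, -0.1, 0.164], [0.513, 0.162, -0.002]]
210 [[0.452, 0.147, -0.0], [0.443, -0.103, 0.158], [0.448, -0.144, 0.183], [0.457, -0.146, 0.184], [0.466, -0.149, 0.184], [0.51, 0.138, -0.001]]
213 [[0.45, 0.126, -0.0], [0.443, -0.096, 0.142], [0.449, -0.135, 0.166], [0.458, -0.139, 0.168], [0.467, -0.136, 0.165], [0.507, 0.116, -0.0]]
216 [[0.447, 0.1
[... 321 characters left out ...]
105], [0.451, -0.1, 0.11], [0.461, -0.099, 0.108], [0.488, 0.053, 0.002], [0.499, 0.057, -0.002]]
225 [[0.442, 0.045, -0.001], [0.452, 0.041, 0.001], [0.451, -0.093, 0.093], [0.474, 0.038, 0.001], [0.485, 0.033, 0.003], [0.496, 0.032, 0.002]]
228 [[0.44, 0.026, -0.001], [0.45, 0.023, 0.0], [0.461, 0.017, 0.003], [0.472, 0.023, -0.002], [0.483, 0.015, 0.001], [0.494, 0.017, -0.001]]
231 [[0.438, 0.008, -0.001], [0.449, 0.007, -0.002], [0.459, 0.004, -0.001], [0.47, 0.003, -0.001], [0.481, 0.001, -0.001], [0.491, -0.008, 0.004]]
((481.7751159667969, -83.1561050415039), (178.5519561767578, 42.40190887451172), 10.000354766845703)
 t 8.51 p [ 0.4501 -0.0852  0.0587] F [ 0.33  0.47 -0.37] w 0.0002
```

```bash
python3 - <<'E'
from h import *
set_gripper(.055)
p=np.array(current_tool_pos()); g=[.4504,-.0870]
line_to([*g,-.014]); st('low')
print(down(-.05,3,.002)); p=np.array(current_tool_pos()); p[2]+=.0015; line_to(p); set_gripper(.0); st('closed')
p=np.array(current_tool_pos());p[2]+=.05; line_to(p); st('lift')
q,d=get_image('side'); np.savez('pics/side2.npz',p=q,d=d)
C=cloud('side',d); print([(v,C[v,225:250:3,2].round(3).tolist()) for v in range(215,246,3)])
cv2.imwrite('pics/v2.png',cv2.resize(q[130:300,170:340],(600,600),interpolation=cv2.INTER_CUBIC)[:,:,::-1])
E
```

```text
low t 9.72 p [ 0.451  -0.0871 -0.0135] F [ 0.22 -0.59 -0.05] w 0.0551
touch t 12.97 p [ 0.4513 -0.0871 -0.0382] F [-5.37  0.82 13.87] w 0.0551
True
closed t 13.53 p [ 0.4531 -0.0874 -0.0349] F [-3.28  1.29 16.64] w 0.0338
lift t 14.03 p [ 0.4528 -0.0872  0.0147] F [-0.44  0.06 -1.  ] w 0.034
[(215, [-0.002, 0.121, 0.144, 0.153, 0.155, 0.154, -0.003, 0.002, -0.0]), (218, [-0.0, -0.002, 0.131, 0.136, 0.148, 0.151, -0.001, -0.003, 0.002]), (221, [-0.001, -0.001, 0.12, 0.118, 0.152, 0.149, 0.146, -0.0, 0.0]), (224, [-0.0, 0.0, 0.084, 0.115, 0.136, 0.133, 0.131, -0.0, -0.002]), (227, [-0.002, 0.0, 0.072, 0.103, 0.124, 0.118, 0.115, 0.001, 0.057]), (230, [-0.0, 0.001, 0.06, 0.093, 0.105, 0.1, 0.058, 0.058, 0.059]), (233, [0.058, 0.056, 0.06, 0.074, 0.077, 0.07, 0.058, 0.056, 0.056]), (236, [0.059, 0.059, 0.057, 0.063, 0.065, 0.061, 0.049, -0.001, 0.001]), (239, [0.054, 0.051, 0.051, -0.001, 0.05, -0.001, -0.0, -0.0, 0.002]), (242, [-0.001, -0.002, 0.001, -0.002, -0.001, -0.002, -0.001, -0.001, -0.001]), (245, [0.001, -0.001, -0.003, 0.001, 0.808, 0.001, 0.001, -0.0, -0.002])]
```

View pics/v2.png

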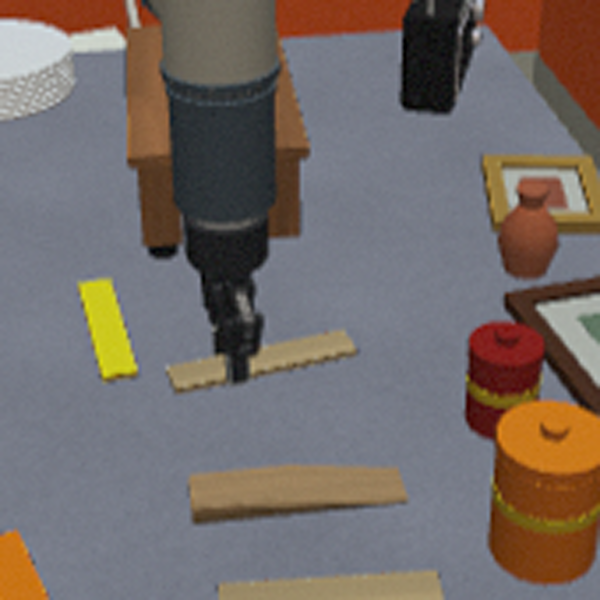

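```bash
python3 - <<'E'
from h import *
np.set_printoptions(precision=4,suppress=True)
b=np.load('pics/side2.npz'); C=cloud('side',b['d'])
hsv=cv2.cvtColor(b['p'],cv2.COLOR_RGB2HSV); m=((hsv[...,1]>45)&(hsv[...,0]>8)&(hsv[...,0]<26)&(C[...,2]>.045)&(C[...,2]<.065)).astype('uint8'); m[:215]=0;m[250:]=0;m[:,:210]=0;m[:,285:]=0
m=cv2.morphologyEx(m,cv2.MORPH_OPEN,np.ones((2,2),'uint8'))
W=ray('side',np.argwhere(m)[:,::-1],.057)[:,:2].astype('f4'); r=cv2.minAreaRect(W*1000); print(r)
P=C[m>0]; P=P[abs(P[:,2]-.0575)<.004]; l=cv2.fitLine(P[:,:2].astype('f4'),2,0,.01,.01).ravel(); print('line',np.degrees(np.arctan2(l[1],l[0])),'z ends',[np.median(P[(P[:,0]>a)&(P[:,0]<a+.03)][:,2]) for a in(.39,.42,.47,.5,.53)])
D=75+2.5  # rotation from 100 to 177.5
a=177.5
G=LEG-.087*EY
pre=G-.085*EY
reach([pre[0],pre[1],.02],ori(a)); st('pre')
line_to([pre[0],pre[1],-.031],feed=.1); st('low')
q,d=get_image('side'); np.savez('pics/side3.npz',p=q,d=d)
cv2.imwrite('pics/v3.png',cv2.resize(q[130:270,170:340],(728,600),interpolation=cv2.INTER_CUBIC)[:,:,::-1])
E
```

```text
((486.8040771484375, -91.12077331542969), (178.67100524902344, 45.57898712158203), 10.486024856567383)
line 10.785344 z ends [np.float64(0.05717536917517946), np.float64(0.05753091253634224), np.float64(0.05665201758740335), np.float64(0.05639471484985714), np.float64(0.05700806840641348)]
pre t 15.12 p [0.5338 0.0442 0.0193] F [ 0.42  0.32 -1.56] w 0.0339
low t 15.78 p [ 0.5349  0.0445 -0.0306] F [-0.42  0.12 -0.51] w 0.0343
```

View pics/v3.png

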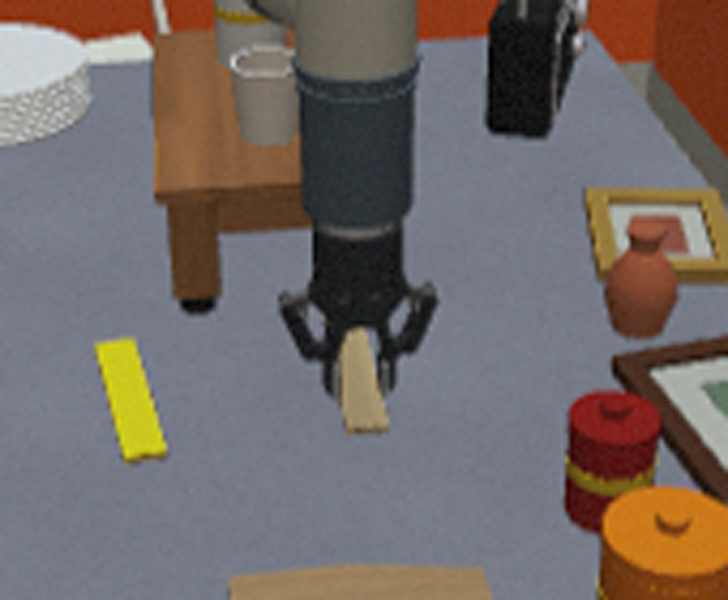

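```bash
python3 - <<'E'
from h import *
np.set_printoptions(precision=4,suppress=True)
print('outer end',ray('side',[[170+366*.2335,130+429*.2335]],.012),'expected',LEG-.172*EY-.063*EY)
G=LEG-.087*EY
f0=np.array(current_wrist_force())
for s in np.arange(.07,-.001,-.014):
    p=G-s*EY; line_to([p[0],p[1],-.031],feed=.06)
    f=np.array(current_wrist_force())-f0
    if np.linalg.norm(f)>6: st('contact'); break
st('in'); down(-.04,4,.001); st('down')
set_gripper(.05); st('open')
p=np.array(current_tool_pos()); p[2]=.05; line_to(p,feed=.2)
p[:2]-=.12*EY[:2]; p[2]=.10; line_to(p,feed=.3)
# to wedge pre-grasp
t=np.radians(-1.0); g=np.array([.492,-.2175])-.042*np.array([np.cos(t),np.sin(t)])
reach([*g,.06],ori(89)); st('pre wedge')
q,d=get_image('side'); np.savez('pics/side4.npz',p=q,d=d)
cv2.imwrite('pics/v4.png',cv2.resize(q[130:290,170:330],(600,600),interpolation=cv2.INTER_CUBIC)[:,:,::-1])
E
```

```text
outer end [[ 0.5337 -0.022   0.012 ]] expected [ 0.5318 -0.0183  0.    ]
in t 18.15 p [ 0.5382  0.13   -0.031 ] F [-0.28  0.52 -0.37] w 0.034
touch t 19.4 p [ 0.5385  0.1301 -0.0348] F [-4.13  0.47  9.82] w 0.034
down t 19.4 p [ 0.5385  0.1301 -0.0348] F [-4.13  0.47  9.82] w 0.034
open t 19.7 p [ 0.538   0.1299 -0.0364] F [0.53 0.5  0.47] w 0.0501
pre wedge t 21.89 p [ 0.4504 -0.216   0.0597] F [ 0.29  1.33 -0.13] w 0.0501
```

View pics/v4.png

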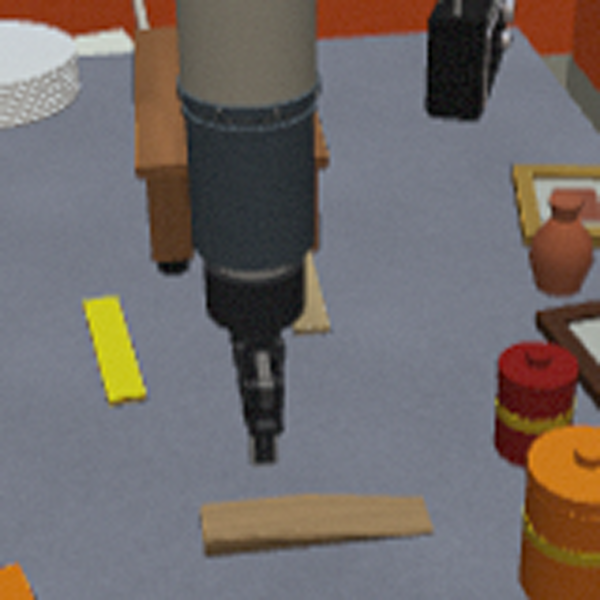

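```bash
python3 - <<'E'
from h import *
np.set_printoptions(precision=4,suppress=True)
q,d=get_image('top'); np.savez('pics/top4.npz',p=q,d=d); C=cloud('top',d)
hsv=cv2.cvtColor(q,cv2.COLOR_RGB2HSV); m=((hsv[...,1]>45)&(hsv[...,0]>8)&(hsv[...,0]<26)&(C[...,2]<.03)).astype('uint8'); m[:175]=0;m[225:]=0;m[:,:222]=0;m[:,275:]=0
_,L,s,c=cv2.connectedComponentsWithStats(m); i=1+s[1:,4].argmax(); print(s[i],c[i])
W=ray('top',np.argwhere(L==i)[:,::-1],.008)[:,:2].astype('f4'); r=cv2.minAreaRect(W*1000); print(r,cv2.boxPoints(r)); l=cv2.fitLine(W,2,0,.01,.01).ravel(); print('dir',np.degrees(np.arctan2(l[1],l[0])),l[2:])
set_gripper(.062)
p=np.array(current_tool_pos()); p[2]=-.031; line_to(p,feed=.15); st('low')
set_gripper(0); st('closed')
p=np.array(current_tool_pos()); p[2]+=.05; line_to(p); st('lift')
q,d=get_image('side'); np.savez('pics/side5.npz',p=q,d=d); C=cloud('side',d)
hsv=cv2.cvtColor(q,cv2.COLOR_RGB2HSV); m=((hsv[...,1]>45)&(hsv[...,0]>8)&(hsv[...,0]<26)&(C[...,2]>.04)&(C[...,2]<.085)).astype('uint8'); m[:235]=0;m[285:]=0;m[:,:210]=0;m[:,295:]=0
P=C[m>0]; print('n',len(P),'x',P[:,0].min(),P[:,0].max())
for x in np.arange(.4,.6,.02):
    k=P[abs(P[:,0]-x)<.01]
    if len(k): print(round(x,2),np.percentile(k[:,2],[3,95]),np.median(k[:,1]))
cv2.imwrite('pics/v5.png',cv2.resize(q[200:300,190:310],(720,600),interpolation=cv2.INTER_CUBIC)[:,:,::-1])
E
```

```text
[227 193  29   8 217] [241.2765 196.3456]
((535.4172973632812, 136.69610595703125), (127.03572082519531, 32.12450408935547), 89.19763946533203) [[518.4672  73.4094]
 [550.5885  72.9595]
 [552.3674 199.9828]
 [520.2461 200.4327]]
dir 89.24902 [0.5361 0.1355]
low t 23.02 p [ 0.451  -0.2166 -0.0303] F [0.01 1.06 0.41] w 0.0619
closed t 23.32 p [ 0.4515 -0.2167 -0.0296] F [-0.36 -0.48  6.87] w 0.0425
lift t 23.82 p [ 0.4511 -0.2164  0.02  ] F [ 0.08 -1.07 -1.26] w 0.0423
n 643 x 0.4015557914750364 0.5927006296428619
0.4 [0.0553 0.0707] -0.22652971465052618
0.42 [0.0537 0.0703] -0.22817477549668408
0.44 [0.0529 0.0704] -0.22897412535051442
0.46 [0.0541 0.0791] -0.2414276933333876
0.48 [0.0546 0.0698] -0.22992735706301648
0.5 [0.0524 0.0684] -0.23061420312665437
0.52 [0.0546 0.0657] -0.2260992593659198
0.54 [0.0537 0.0624] -0.22438096857377277
0.56 [0.054  0.0594] -0.2223842587663617
0.58 [0.0506 0.0564] -0.22188192999099154
```

View pics/v5.png

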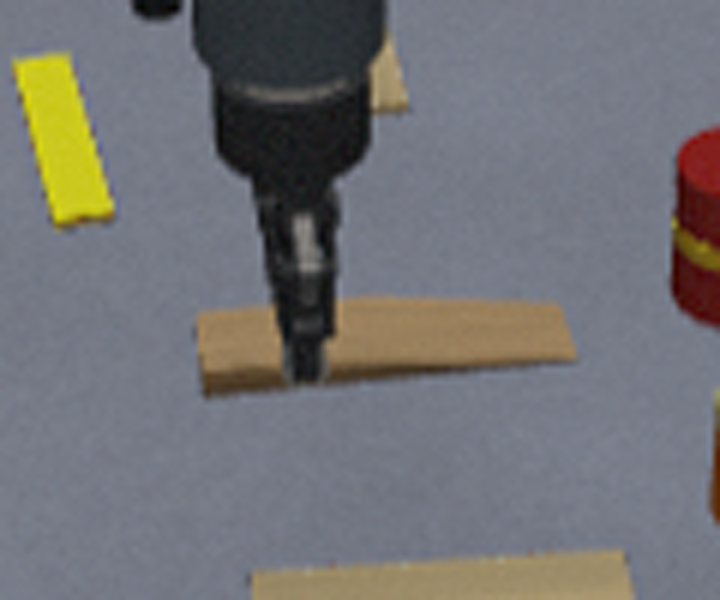

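```bash
cat >> h.py <<'E'
def at(s,z,feed=.1):  # grip point at riser-y coordinate s
    p=LEG+s*EY; line_to([p[0],p[1],z],feed=feed)
def fax(): 
    f=np.array(current_wrist_force()); return f@EY, f[2], f@EX
E
python3 - <<'E'
from h import *
p=np.array(current_tool_pos()); p[2]=.05; line_to(p)
q=LEG-.190*EY; reach([q[0],q[1],.04],ori(177.5)); st('pre')
at(-.19,-.018); st('low'); 
at(-.139-.0225+.035,-.0205,.06); st('d35'); print(fax())
down(-.030,3,.001); st('touch?'); print(fax())
E
```

```text
pre t 25.23 p [0.533  0.026  0.0392] F [ 0.3   0.1  -1.12] w 0.0425
low t 25.96 p [ 0.5342  0.0264 -0.0175] F [-0.57  0.41 -0.23] w 0.0424
d35 t 27.17 p [ 0.5364  0.0898 -0.0205] F [ 0.23  0.46 -1.46] w 0.0424
(np.float64(0.47013572276909854), np.float64(-1.4593720302693782), np.float64(0.20869280240275115))
touch t 27.67 p [ 0.5366  0.0896 -0.0215] F [-3.2  -0.16  8.22] w 0.0425
touch? t 27.67 p [ 0.5366  0.0896 -0.0215] F [-3.2  -0.16  8.22] w 0.0425
(np.float64(-0.3031273478329501), np.float64(8.218001260846421), np.float64(-3.187578954071159))
```

```bash
python3 - <<'E'
from h import *
p=np.array(current_tool_pos()); z=-.0213
at(-.1265,z,.02); b=fax(); print('base',np.round(b,1))
s=-.1265; log=[]
while s<-.075:
    ds=.003 if s<-.112 else .0015
    s+=ds; at(s,z,.03); f=fax(); P=np.array(current_tool_pos())
    log.append((round(s*1e3,1),round(float((P-LEG)@EY)*1e3,1),round(P[2]*1e3,2),*np.round(f,1)))
    if b[0]-f[0]>6: break
for l in log: print(*l)
st()
q,d=get_image('side'); cv2.imwrite('pics/v6.png',cv2.resize(q[130:230,180:300],(720,600),interpolation=cv2.INTER_CUBIC)[:,:,::-1])
q,d=get_image('top'); np.savez('pics/top6.npz',p=q,d=d)
E
```

```text
base [-0.5 -1.   0.5]
-123.5 -123.2 -21.44 -0.7 -1.4 0.4
-120.5 -120.2 -21.37 0.5 -1.0 -0.0
-117.5 -117.3 -21.32 0.5 -0.4 -0.3
-114.5 -114.3 -21.3 -0.5 -0.6 0.2
-111.5 -111.3 -21.29 1.3 -1.1 -0.4
-110.0 -109.9 -21.31 -0.6 -0.3 0.6
-108.5 -108.4 -21.3 -0.2 -0.5 0.4
-107.0 -106.9 -21.29 0.3 -1.6 0.1
-105.5 -105.4 -21.3 -0.6 -0.7 -0.1
-104.0 -103.9 -21.3 0.5 -1.3 0.2
-102.5 -102.3 -21.3 0.7 -0.5 0.3
-101.0 -100.8 -21.28 -0.3 -1.7 0.6
-99.5 -99.4 -21.3 -0.1 -1.0 0.1
-98.0 -97.9 -21.37 1.0 -1.0 0.0
-96.5 -97.1 -21.45 -2.7 -1.5 0.5
-95.0 -96.5 -21.47 -6.9 -1.7 1.1
 t 31.92 p [ 0.5373  0.1201 -0.0215] F [ 0.75 -6.98 -1.68] w 0.0423
```

View pics/v6.png

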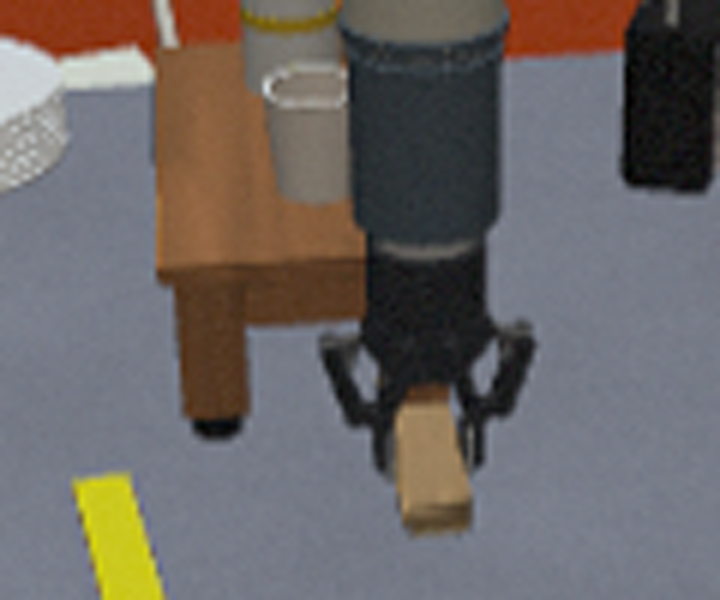

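```bash
python3 - <<'E'
from h import *
s=-.095
for i in range(5):
    s+=.0007; at(s,-.0214,.02); dwell(.15); f=np.mean([fax() for _ in range(5)],0); P=np.array(current_tool_pos())
    print(round(s*1e3,1),round(float((P-LEG)@EY)*1e3,2),round(P[2]*1e3,2),np.round(f,1))
    if f[0]<-10: break
dwell(.5); st(); print(np.round(fax(),1))
for n in('top','side'):
    q,d=get_image(n); C=cloud(n,d); print(n,'riser top z',[np.median(C[sl][...,2]).round(4) for sl in ([(slice(215,228),slice(140,220)),(slice(184,190),slice(165,215))] if n=='top' else [(slice(160,170),slice(208,230))])])
a=np.load('pics/top0.npz'); C=cloud('top',a['d']); print('before',np.median(C[215:228,140:220][...,2]),np.median(C[184:190,165:215][...,2]))
E
```

```text
-94.3 -96.59 -21.47 [-9.5  0.6  0.5]
-93.6 -96.49 -21.51 [-11.1   0.7   1.6]
 t 33.32 p [ 0.5373  0.1201 -0.0215] F [  0.36 -11.45   0.29] w 0.0424
[-11.4   0.3   0.9]
top riser top z [np.float64(0.1464), np.float64(0.1451)]
side riser top z [np.float64(0.1432)]
before 0.14362504733659143 0.14346131490889702
```

```bash
python3 - <<'E'
from h import *
a=np.load('pics/top0.npz'); q,d=get_image('top'); z0=cloud('top',a['d'])[...,2]; z1=cloud('top',d)[...,2]
m=(abs(z0-.1435)<.01)&(abs(z1-.1435)<.012); m[:180]=0;m[232:]=0;m[:,:132]=0;m[:,230:]=0
for c in range(135,230,15):
    k=m[:,c:c+15]; print(c,k.sum(),np.mean((z1-z0)[:,c:c+15][k])*1e3 if k.sum() else None)
b=np.load('pics/side0.npz'); q2,d2=get_image('side'); z0=cloud('side',b['d'])[...,2]; z1=cloud('side',d2)[...,2]
m=(abs(z0-.1435)<.01)&(abs(z1-.1435)<.01); print('side',m[138:172,206:258].sum(),np.mean((z1-z0)[138:172,206:258][m[138:172,206:258]])*1e3)
st(); print(np.round(fax(),1))
cv2.imwrite('pics/v7.png',np.hstack([cv2.resize(q[165:245,120:280],(500,250)),cv2.resize(q2[130:230,180:300],(300,250))])[:,:,::-1])
E
```

```text
135 509 0.042150542565799226
150 488 0.11168312006387954
165 686 0.021351042768191515
180 322 0.614812933645744
195 36 0.2115635594412166
210 66 0.7492164821808814
225 26 -0.3685167925550924
side 767 0.16930075978238454
 t 33.52 p [ 0.5373  0.1201 -0.0215] F [  0.82 -11.55   0.51] w 0.0424
[-11.5   0.5   1.3]
```

View pics/v7.png

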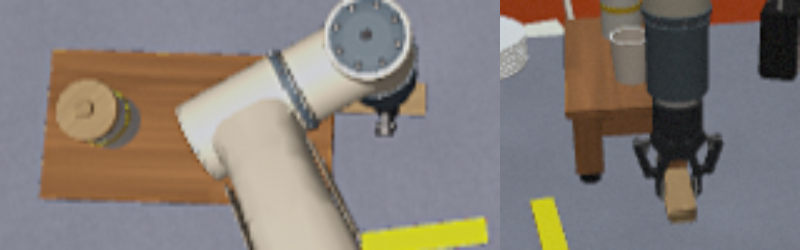

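```bash
python3 - <<'E'
from h import *
st(); finish_job()
E
```

```text
t 33.52 p [ 0.5373  0.1201 -0.0215] F [  0.82 -11.55   0.51] w 0.0424
the job is handed in; nothing more can be done
```

I laid one packer flat under the bare leg, pushed the wedge in on top of it thin end first, and handed the job in at 33.5 s with the wedge still gripped.

- **Packers used:** I measured the gap at about 20.5 mm by camera. The point where the wedge met the leg implies about 21.2 mm. One 8 mm packer leaves roughly 13 mm for the wedge. With two packers the wedge would have stopped short of the middle of the leg.
- **Wedge position:** It met the leg with its tip about 41 mm past the leg's centre. I pushed it about 1 mm further, to a steady 11.5 N, with almost no sideways or vertical force on the wrist.
- **Riser not jacked up:** Its top height changed by about 0.1–0.2 mm where the view was clear, which is within noise. The tin looked undisturbed from above and the goblet from the side. I did not check the other goods one by one at the end.

**Checks that disagreed:**
- **Fingertip height:** The fingertips sat about 28 mm higher than the reported tool position. My first grasp closed on air above the packer, so I found heights by touch after that.
- **Riser height reading:** An early check showed the riser about 2–3 mm higher, because the arm blocked part of that area. The pixel-by-pixel comparison gave the figures above, except for 0.6–0.7 mm in two part-hidden strips.
- **Camera agreement:** The two cameras disagreed by 3–5 mm in plan, so I used the average for the leg position.

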